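Key up and close the case vice

ROBOT

A 6-joint arm with a two-finger parallel gripper is mounted at the origin on the work surface. World frame = base frame: x ahead of the robot, y to its left, z up, the work surface at z = 0. Lengths are in m, angles in degrees, forces in N, time in s.
With the tool pointing down it reaches from about 0.4 to 0.825 m from the base axis. Payload 7 kg.
Tool frame: the origin (TCP) lies at the very end of the fingers, on their centre line; the grasp point (between the pads) lies 19 mm behind it (ctrl.hold_point_z is the distance from the TCP to the grasp point, in m); z points along the fingers, y is the line along which they close (so a half turn about z gives the same grasp; the last joint's range is limited). The gripper opens to 88 mm and grips with 3 to 60 N. Pads are 19 mm wide; open, the fingers measure 130 mm over their backs; the gripper's body (78 mm by 193 mm) begins 47 mm behind the grasp point.
Start: joints at [86.121, 20.546, 0.682, 0, -70.136, -16.507], TCP at [0.235, 0.633, 0.227] pointing down, gripper open.
Joint ranges: [-176.03, 176.03], [-82.01, 121.73], [-58.28, 71.71], [-173.87, 95.51], [-174.79, -0.11], [-173.66, 173.66]. Speed limits (degrees/s): [136.94, 136.94, 172.46, 180, 180, 180].

INTERFACE

Orientations are given as [roll, pitch, yaw] about the fixed x, y, z axes, in that order (R = Rz(yaw) Ry(pitch) Rx(roll)).
In Python, from plant import sensors, viewer, workorder, ctrl gives the robot as it stands.
- The arm moves only by the shell command python3 -m pendant 'ROWS'. ROWS is JSON, a list of rows, each a list of 3 entries, a list of its own where there are three numbers: the opening, from -1 (shut) to 1 (fully open), so that 0 is half open, then the shift along the tool's x, y, z in m, then the turn, a rotation vector about the tool's x, y, z in degrees. A call has 1 to 10 rows; each row is the pose to reach, as a shift and turn from the pose commanded when the call began, along the tool's axes at that moment; what a row does not reach only later rows make up. A row lasts 1/12 s, in which the tool goes at most 41.7 mm and 7.16 degrees, less where a joint would pass 70% of its speed; a pose out of reach is approached as far as the arm can. A call with a gripper value outside its range is refused whole. The fingers move at their own pace and stop on an object; the grip force is fixed at half the most. Time passes only in rows, so rows that repeat a pose let the fingers close. It gives the time, the measured TCP pose, the force, the opening and the grip force at its end, in the units of the state.
- sensors.get_obs(): the state, without advancing time (a new reading comes with each control period).
- viewer.snapshot(name): name is "scene" or "top" or "wrist"; returns the picture (400x640x3 uint8, red, green, blue); there is no depth.
- viewer.camera_params(name): a dict with "fx", "fy", "cx", "cy" (pixels), "extrinsics" (4x4, takes a point from world to camera coordinates). Camera axes: x right, y up, looking along -z (the intrinsics and any distortion apply to the point x, -y, -z); pixel columns grow to the right and rows downward; lengths in m; the calibration is good to about 2 mm. The wrist camera is an equidistant fisheye: a pixel r from the principal point sees the ray r / f radians off the axis. A picture is of the moment at which its call begins: read the wrist's pose just before it. camera_params takes no time and is no camera call; for the wrist camera it gives the pose at the moment of the call.
- workorder.close_job(): hands the job in; it is judged then, once.
The state is a dict: "clock": time; "joint_pos": joint angles; "qvel": joint speeds; "tau": joint torques, N m; "tool_pos": TCP position; "orientation": TCP orientation; "force": force on the tool from outside, world axes, zero at the start; "moment": the same for the moment, N m; "opening": finger opening in m; "gripper_force": force on a finger pad.
Only numpy, scipy, OpenCV 4.12 (cv2) and the standard library are available. Lean on these libraries where they do the work, as an engineer would, in place of code of your own. Each camera call takes 0.05 s, during which the arm holds its last target. There are 200 camera calls.

TASK

Take the winged key out of the tool block, set it in the round socket of the case vice and, pressing only lightly, turn it until you feel its bit drop into the cross-slot, and seat it fully home; then turn it clockwise (seen from above) until the vice's jaw is closed on the watch case, and leave the key standing home in the socket. Do not wind the screw with a half-entered bit: once it drops, push the key home before turning on. Nothing may be forced, and the other things on the bench are left where they are.

Things in the scene. Friction and masses are not known exactly. Their poses are not given: they have to be found in the camera images.
- key_center (a point): Centre of the steel winged key, half-way up its 80 mm; z up along its axis, x along the wing's width. About 130 g, it stands in one of the three bores of the tool block, tip on the bore floor 10 mm above the bench. Only the key has a flat wing on top. The wing, 34 (x) x 9 (y) x 36 mm tall, is its top part: its centre, the place to grip, is 22 mm above this point.
- key_tip (a point): Centre of the underside of the key's bit, 40 mm below its centre; z up along the key. From here upward: a flat bit 23 (along x) x 6 mm, 9 mm tall; a round barrel 24 mm in diameter up to 35 mm; a thin neck 9 mm in diameter up to 44 mm; then the wing up to 80 mm.
- block: Tool block of pale wood, 56 x 190 (along y) x 32 mm high, fixed; three bores 27 mm in diameter, 22 mm deep, 60 mm apart along y, hold the key, the punch and the pin vice in any order. Origin at the centre of its underside.
- socket (a point): Centre of the mouth of the case vice's round socket: upright bore 26 mm in diameter, chamfered, 45 mm above the bench; z up, x toward the jaws. The vice is a grey fixture bolted down, 170 x 70 mm; nothing on it is higher. With the key fully home its barrel rests on the screw and its tip is 23 mm below this mouth. Over 30 N between key and vice is forcing it.
- screw_top (a point): Top of the vice's screw, inside the socket 14 mm below its mouth. It has a cross of two slots 8 mm wide, 9.5 mm deep for the key's bit, so a fit comes every quarter turn; the angle of the cross is not measured (the axes here are the vice's) and must be found by turning the resting key; fit about 0.08 rad either way. Turning the screw takes 0.08 N m; light pressure does not turn it.
- screw_spring (a point): Same point as the top of the screw at rest. The screw head is sprung: it yields downward from 3 N on, by 1 mm per N, to a hard stop after 5 mm (8 N). If the key presses it down a few mm and is turned, then when the bit meets a slot the head springs up round it and the push on the key falls away; the key can then be pushed down until it is home.
- jaw_face (a point): Middle of the white pad on the vice's sliding jaw; x points to the watch case. The key turned clockwise from above moves it 4.4 mm per rad toward the case, from a gap of 4 to 6 mm. Closed, it stops; a slipping clutch in the screw (about 0.18 N m) then lets the key turn on harmlessly. It stays where it is left. Before the key is home it must not be wound by 1 mm or more, either way.
- case_edge (a point): Point on the edge of the round steel watch case (40 mm diameter, held fixed in the vice) that the jaw pad meets when closed: the pad's distance to it along x is the gap. Axes of the vice: x from the jaw to the case.
- punch: Slim round steel punch, 66 mm tall, in a bore of the tool block; a bystander. Origin at its underside.
- pinvice: Dark round pin vice, 72 mm tall, 24 mm in diameter, in a bore of the tool block; a bystander. Origin at its underside.
- mug: Steel mug, 80 mm across, 100 mm tall; a bystander. Origin at its underside.
- jar: Small glass jar with a steel cap, 52 mm across, 55 mm tall; a bystander. Origin at its underside.
- loupe: Black eye loupe, 38 mm across, 30 mm tall; a bystander. Origin at its underside.
- driver: Screwdriver, 140 mm long, lying on the bench; a bystander. Origin under its middle.
- partbox: Closed cardboard parts box 70 x 100 x 35 mm; a bystander. Origin at its underside.
Not all that is in view belongs to the job. Leave any blue look-alike of the part that bears key_center alone.

How it is judged:
By the outcome, as a careful person would: the job done as asked, in the order asked, and still so for the second after the job is handed in, with the robot touching nothing.
It also fails if it takes over 61 s, if anything falls off the work surface, if the arm or the gripper's body presses on something with over 40 N, if the wrist force passes 120 N, or if a joint passes its speed limit or range.

## Working session

There is one attempt and no reset: what is moved stays moved. The work goes in short steps, Python scripts to look and compute and a shell command to move; the robot and the scene stay as the last step left them, time stands still between calls to the robot, and variables do not carry over. Pictures are saved under pics/ and viewed, at most 10 in all, crops included, and the job is handed in when it is done.

```bash
mkdir -p pics; ls; python3 - <<'E'
from plant import sensors, viewer, ctrl
import cv2
o=sensors.get_obs(); print(o, ctrl.hold_point_z)
for n in ("scene","top"):
    im=viewer.snapshot(n); cv2.imwrite(f"pics/{n}0.png",im[:,:,::-1])
    p=viewer.camera_params(n); print(n,p)
E
```

```text
pics
{'clock': 0.0, 'joint_pos': array([ 8.61215477e+01,  2.05921615e+01,  6.34420708e-01, -2.01723753e-02,
       -7.01372945e+01, -1.65067354e+01]), 'qvel': array([ 0.01492069, -0.09856254, -0.00419726,  0.01506791,  0.01723278,
       -0.11210997]), 'tau': array([ 9.63355269e-04, -5.82720709e+01,  2.93063951e+01,  6.99716136e+00,
        6.92514455e-03, -1.48803665e-04]), 'tool_pos': array([0.23497861, 0.63225315, 0.22561926]), 'orientation': array([ 1.79903493e+02, -8.82302908e-03, -2.03920499e+01]), 'force': array([-0.6331605 , -0.01672734,  0.60060288]), 'moment': array([-0.04299914,  0.02056519,  0.0323734 ]), 'gripper_force': 0.0, 'opening': 0.08789388216834482} 0.0188
scene {'fx': 433.068660770167, 'fy': 433.068660770167, 'cx': 325.19976426543906, 'cy': 197.4862354862026, 'extrinsics': array([[-0.69979231,  0.71407338, -0.01974644,  0.46184534],
       [-0.39703385, -0.36581628,  0.84174971,  0.14306109],
       [ 0.59384749,  0.59688998,  0.53950673, -1.28989287],
       [ 0.        ,  0.        ,  0.        ,  1.        ]])}
top {'fx': 500.79258667768823, 'fy': 500.79258667768823, 'cx': 317.41228045386515, 'cy': 206.38356138870887, 'extrinsics': array([[-0.02964112, -0.99939263, -0.01832444, -0.039704  ],
       [ 0.99024074, -0.0318574 ,  0.13567747, -0.57807924],
       [-0.13617884, -0.01412397,  0.99058358, -1.28551348],
       [ 0.        ,  0.        ,  0.        ,  1.        ]])}
```

View pics/top0.png

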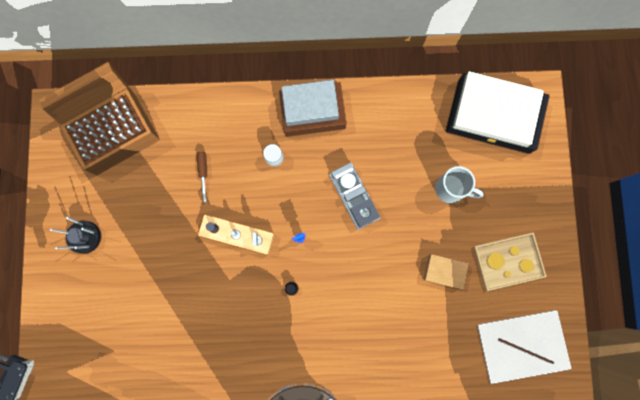

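View pics/scene0.png

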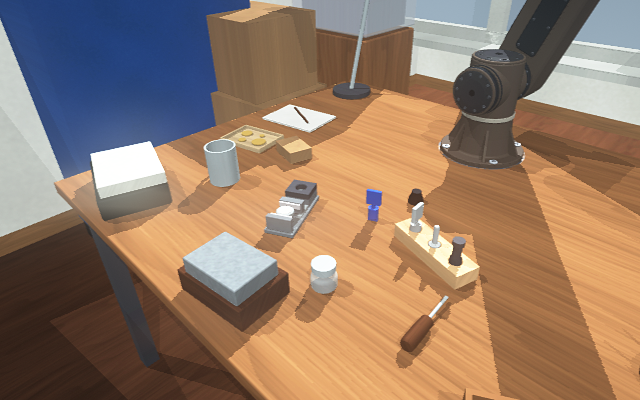

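The top view shows the block at (236,234), with the dark pin vice at (212,227), the punch at (236,235) and the winged key at (257,239). The blue look-alike stands free at (299,238), and the vice runs from its socket at about (365,213) to the case at (347,181). Key candidates are the steel wing (257,239), the blue look-alike (299,238, rejected), the punch (236,235, no wing) and the pin vice (212,227, dark). I'll check the choice in a close crop.

```bash
python3 - <<'E'
import cv2,numpy as np
t=cv2.imread("pics/top0.png");s=cv2.imread("pics/scene0.png")
f=lambda im,x,y,w,h,k:cv2.resize(im[y:y+h,x:x+w],None,fx=k,fy=k,interpolation=cv2.INTER_CUBIC)
a=f(t,190,200,100,70,4); b=f(t,325,155,60,75,4)[:280]   # 400x280, 240x280
c=f(s,385,185,100,75,4)[:300]; d=f(s,255,170,75,75,4)
o=np.zeros((590,800,3),np.uint8)
o[:280,:400]=a;o[:280,410:650]=b;o[285:585,:400]=c;o[285:585,410:710]=d
cv2.imwrite("pics/crop1.png",o)
E
```

```text
(no output)
```

View pics/crop1.png

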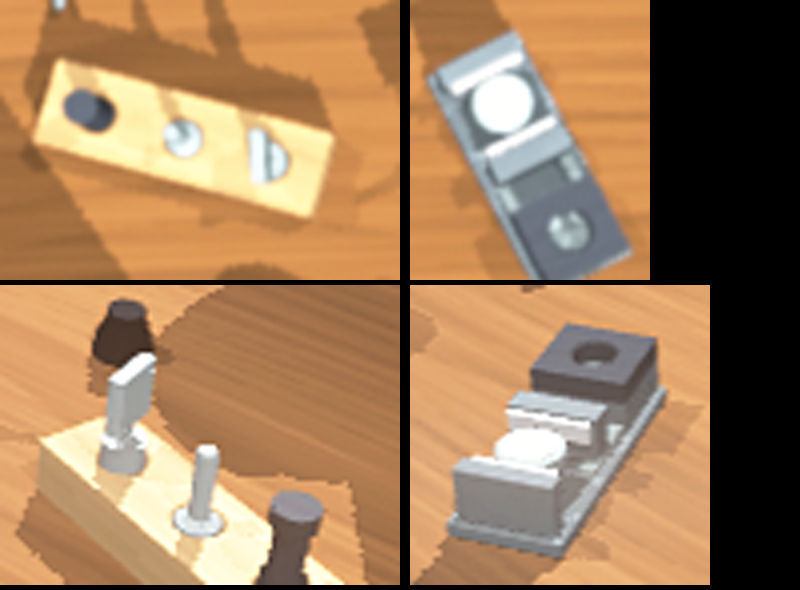

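```bash
cat > h.py <<'E'
import numpy as np
from plant import viewer,sensors
from scipy.spatial.transform import Rotation as R
def ray(n,u,v,p=None):
    p=p or viewer.camera_params(n);E=np.array(p["extrinsics"])
    a=np.array([(u-p["cx"])/p["fx"],(v-p["cy"])/p["fy"]])
    if n=="wrist":
        r=np.linalg.norm(a); d=np.array([*(a/max(r,1e-9)*np.sin(r)),np.cos(r)])
    else: d=np.array([*a,1.])
    d=d*[1,-1,-1]; return -E[:3,:3].T@E[:3,3], E[:3,:3].T@d
def at(n,u,v,z,p=None):
    c,d=ray(n,u,v,p); return c+d*(z-c[2])/d[2]
def proj(n,P,p=None):
    p=p or viewer.camera_params(n);E=np.array(p["extrinsics"])
    q=(E[:3,:3]@np.asarray(P)+E[:3,3])*[1,-1,-1]
    if n=="wrist":
        t=np.arctan2(np.hypot(*q[:2]),q[2]);a=q[:2]/max(np.hypot(*q[:2]),1e-9)*t
    else: a=q[:2]/q[2]
    return a*p["fx"]+[p["cx"],p["cy"]]
def togo(P,yaw=None):
    "shift (tool axes) and turn from measured pose to TCP P, pointing down"
    o=sensors.get_obs();T=R.from_euler('xyz',o["orientation"],degrees=True)
    s=T.inv().apply(np.array(P)-o["tool_pos"])
    G=R.from_euler('xyz',[180,0,o["orientation"][2] if yaw is None else yaw],degrees=True)
    return s.round(4),(T.inv()*G).as_rotvec(degrees=True).round(2)
E
python3 - <<'E'
from h import *
A=lambda x,y,z:at("top",x/4+190,y/4+200,z).round(4)
B=lambda x,y,z:at("top",(x-410)/4+325,y/4+155,z).round(4)
C=lambda x,y,z:at("scene",x/4+385,(y-285)/4+185,z).round(4)
D=lambda x,y,z:at("scene",(x-410)/4+255,(y-285)/4+170,z).round(4)
c=[A(*q,.032) for q in((60,58),(333,133),(308,217),(35,143))]
print("block",c,np.mean(c,0),[np.linalg.norm(c[i]-c[i-1]).round(4) for i in range(4)])
d=c[1]-c[0]+c[2]-c[3];d/=np.linalg.norm(d);print("bores",[np.mean(c,0)+k*.06*d for k in(-1,0,1)], np.degrees(np.arctan2(d[1],d[0])))
print("wing top",A(253,130,.09),A(263,181,.09)); print("scene wing",C(110,380,.09),C(155,355,.09))
print("socket",B(570,230,.045),D(597,353,.045)); print("case",B(503,103,.035),D(532,447,.035))
print("vice corners far",B(428,78,.01),B(517,33,.03))
E
```

```text
block [array([0.5654, 0.2426, 0.032 ]), array([0.5096, 0.0614, 0.032 ]), array([0.4548, 0.0788, 0.032 ]), array([0.5092, 0.2592, 0.032 ])] [0.50975 0.1605  0.032  ] [np.float64(0.0586), np.float64(0.1896), np.float64(0.0575), np.float64(0.1884)]
bores [array([0.52724117, 0.21789389, 0.032     ]), array([0.50975, 0.1605 , 0.032  ]), array([0.49225883, 0.10310611, 0.032     ])] -106.94894807231766
wing top [0.5081 0.106  0.09  ] [0.4757 0.1001 0.09  ]
scene wing [0.5121 0.1045 0.09  ] [0.4774 0.1083 0.09  ]
socket [ 0.5555 -0.182   0.045 ] [ 0.5569 -0.1788  0.045 ]
case [ 0.6435 -0.1418  0.035 ] [ 0.6405 -0.1434  0.035 ]
vice corners far [ 0.6672 -0.0927  0.01  ] [ 0.692  -0.1533  0.03  ]
```

```bash
python3 - <<'E'
from h import *
print(togo([.235,.45,.23]),togo([.47,.105,.21],0), togo([.49,.103,.21],5))
E
```

```text
(array([ 0.0635,  0.1709, -0.004 ]), array([ 0.09, -0.01, -0.  ])) (array([0.404 , 0.4124, 0.0164]), array([ 9.000e-02,  1.000e-02, -2.039e+01])) (array([0.4234, 0.4073, 0.0164]), array([ 9.000e-02,  1.000e-02, -2.539e+01]))
```

```bash
python3 -m pendant '[[0,[0.03,0.06,0],[0,0,0]],[-0.1,[0.06,0.1,0],[0,0,0]],[-0.1,[0.063,0.14,0],[0,0,0]],[-0.1,[0.064,0.171,0],[0,0,0]],[-0.1,[0.09,0.195,0],[0,0,-5]],[-0.1,[0.12,0.22,0],[0,0,-10]],[-0.1,[0.15,0.24,0],[0,0,-15]],[-0.1,[0.18,0.26,0],[0,0,-20]],[-0.1,[0.21,0.28,0],[0,0,-20.4]],[-0.1,[0.24,0.3,0],[0,0,-20.4]]]'
python3 -m pendant '[[-0.1,[0.03,0,0],[0,0,0]],[-0.1,[0.07,0.04,0],[0,0,0]],[-0.1,[0.1,0.08,0],[0,0,0]],[-0.1,[0.115,0.12,0.01],[0,0,0]],[-0.1,[0.115,0.15,0.015],[0,0,0]],[-0.1,[0.115,0.16,0.015],[0,0,0]],[-0.1,[0.115,0.16,0.015],[0,0,0]],[-0.1,[0.115,0.16,0.015],[0,0,0]]]'
python3 - <<'E'
from h import *; import cv2
o=sensors.get_obs();print(o["joint_pos"].round(1),togo([.47,.105,.21],0))
p=viewer.camera_params("wrist");im=viewer.snapshot("wrist");cv2.imwrite("pics/w1.png",im[:,:,::-1])
import pickle;pickle.dump(p,open("w1.pkl","wb"));print(p["fx"],p["cx"],p["cy"])
for P in([.4923,.1031,.09],[.556,-.18,.045]):print(proj("wrist",P,p))
E
```

```text
clock: 0.93
tool_pos: [0.356, 0.2661, 0.2267]
orientation: [-180.0, -0.0, 0.1]
force: [1.5, -0.1, 0.5]
opening: 0.0398
gripper_force: 0.0
clock: 1.6
tool_pos: [0.4705, 0.1065, 0.2112]
orientation: [180.0, 0.0, -0.1]
force: [-0.5, 0.5, -0.1]
opening: 0.0394
gripper_force: 0.0
[ 36.2   2.9 -24.1  -0.  -63.1  53.7] (array([-0.0005,  0.0015,  0.0012]), array([ 0.03,  0.05, -0.15]))
309.70691628693146 321.52472489376 200.37734819405185
[326.3706857  171.61126234]
[548.96088922 120.97164235]
```

View pics/w1.png

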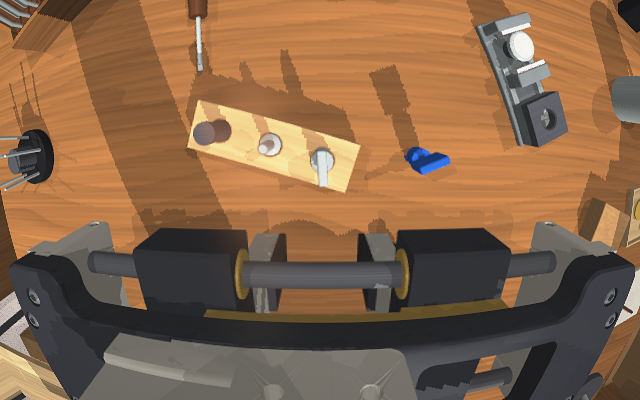

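The wrist view shows the wing edge-on at about (321,170), the punch at (270,144), the pin vice at (212,132), the blue decoy at (428,160) and the socket at (548,120). The key is where I expected it.

```bash
python3 - <<'E'
import cv2,numpy as np
t=cv2.imread("pics/w1.png")
f=lambda im,x,y,w,h,k:cv2.resize(im[y:y+h,x:x+w],None,fx=k,fy=k,interpolation=cv2.INTER_CUBIC)
o=np.zeros((560,800,3),np.uint8);o[:480,:400]=f(t,295,140,50,60,8);o[:560,410:800]=f(t,472,8,98,140,4)[:, :390]
cv2.imwrite("pics/crop2.png",o)
E
```

```text
(no output)
```

View pics/crop2.png

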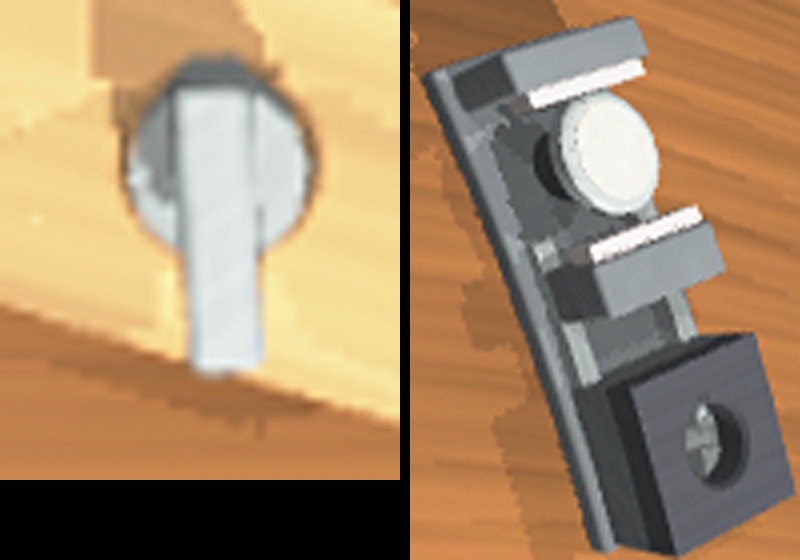

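```bash
python3 - <<'E'
from h import *; import pickle
p=pickle.load(open("w1.pkl","rb"))
K=lambda x,y,z:at("wrist",x/8+295,y/8+140,z,p).round(4)
V=lambda x,y,z:at("wrist",(x-410)/4+472,y/4+8,z,p).round(4)
E=p["extrinsics"];print("cam",-E[:3,:3].T@E[:3,3], (E[:3,:3].T@[0,0,-1]).round(2))
print("wing top far",K(215,88,.09),"near",K(227,368,.09)); print("barrel centre at .045",K(220,160,.045),K(127,165,.045),K(318,165,.045))
for q in((.4923,.1031),):
  for dx,z in((.017,.09),(-.017,.09),(-.017,.054)):print((proj("wrist",[q[0]+dx,q[1],z],p)-[295,140])*8)
print("socket",V(717,445,.045)); 
c=[V(*q,.045) for q in((640,392),(750,335),(795,492),(678,555))];print(c,[np.linalg.norm(c[i]-c[i-1]).round(4) for i in range(4)])
print("ang",[np.degrees(np.arctan2(*(c[a]-c[b])[[1,0]])) for a,b in((0,3),(1,2),(0,1),(3,2))])
# cross on the screw, z .031
print("case",V(610,152,.035))
E
```

```text
cam [0.54284825 0.10751941 0.36957027] [-0.27  0.   -0.96]
wing top far [0.5113 0.1072 0.09  ] near [0.4788 0.1059 0.09  ]
barrel centre at .045 [0.4967 0.1065 0.045 ] [0.496  0.1188 0.045 ] [0.496  0.0935 0.045 ]
[251.11781064 105.61469001]
[250.72853763 397.07030148]
[246.47507518 332.162053  ]
socket [ 0.5582 -0.1794  0.045 ]
[array([ 0.5708, -0.145 ,  0.045 ]), array([ 0.5958, -0.1933,  0.045 ]), array([ 0.547 , -0.2188,  0.045 ]), array([ 0.5217, -0.1653,  0.045 ])] [np.float64(0.0531), np.float64(0.0544), np.float64(0.0551), np.float64(0.0592)]
ang [np.float64(22.462254253836015), np.float64(27.588912245114575), np.float64(117.36600907341868), np.float64(115.30933570943282)]
case [ 0.6476 -0.141   0.035 ]
```

```bash
python3 -m pendant '[[-0.1,[0.024,0.0005,0.03],[0,0,-2]],[-0.1,[0.024,0.0005,0.06],[0,0,-2]],[-0.1,[0.024,0.0005,0.09],[0,0,-2]],[-0.1,[0.024,0.0005,0.108],[0,0,-2]],[-0.1,[0.024,0.0005,0.108],[0,0,-2]],[-0.1,[0.024,0.0005,0.108],[0,0,-2]]]'
python3 - <<'E'
from h import *; import cv2
p=viewer.camera_params("wrist");im=viewer.snapshot("wrist")
o=sensors.get_obs();print(o["tool_pos"],o["orientation"])
T=R.from_euler('xyz',o["orientation"],degrees=True)
c=im[180:330,220:420,::-1];cv2.imwrite("pics/w2.png",cv2.resize(c,None,fx=4,fy=4,interpolation=cv2.INTER_CUBIC))
import pickle;pickle.dump(p,open("w2.pkl","wb"))
for P in([.512,.1065,.09],[.478,.1065,.09]):print((proj("wrist",P,p)-[220,180])*4)
E
```

```text
clock: 2.15
tool_pos: [0.4943, 0.1081, 0.1033]
orientation: [179.9, 0.1, 2.1]
force: [0.9, -0.1, -0.6]
opening: 0.0392
gripper_force: 0.0
[0.49520188 0.10849906 0.104449  ] [ 1.79996519e+02 -4.29153559e-02  2.11291932e+00]
[429.34939547 127.46482542]
[419.69404591 335.863758  ]
```

View pics/w2.png

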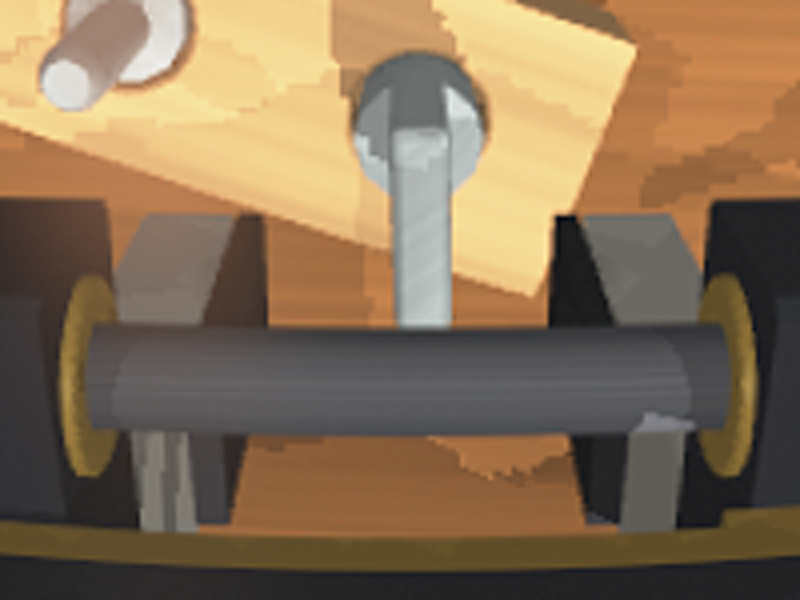

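```bash
python3 - <<'E'
from h import *; import pickle
p=pickle.load(open("w2.pkl","rb"))
K=lambda x,y,z:at("wrist",x/4+220,y/4+180,z,p)
a,b=K(420,130,.09),K(425,320,.09);print(a,b,np.degrees(np.arctan2(*(a-b)[[1,0]])))
o=sensors.get_obs();T=R.from_euler('xyz',o["orientation"],degrees=True)
for d in([0,0,0],[0.0095,.0197,0],[0.0095,-.0197,0]):print((proj("wrist",o["tool_pos"]+T.apply(d),p)-[220,180])*4)
E
```

```text
[0.5115629  0.10784328 0.09      ] [0.48079531 0.10579875 0.09      ] 3.8017562086004832
[411.64794634 273.54242291]
[555.71500214 209.57025371]
[267.6955361  209.60425114]
```

```bash
python3 -m pendant '[[-0.1,[0,0.002,0],[0,0,-1.8]],[-0.1,[0,0.002,0.02],[0,0,-1.8]],[-0.1,[0,0.002,0.04],[0,0,-1.8]],[-0.1,[0,0.002,0.051],[0,0,-1.8]],[-0.1,[0,0.002,0.051],[0,0,-1.8]],[-0.6,[0,0.002,0.051],[0,0,-1.8]],[-0.7,[0,0.002,0.051],[0,0,-1.8]],[-0.72,[0,0.002,0.051],[0,0,-1.8]]]'
python3 - <<'E'
from h import *; import cv2
o=sensors.get_obs();print(o["tool_pos"],o["force"],o["opening"])
im=viewer.snapshot("wrist")
c=im[170:320,220:420,::-1];cv2.imwrite("pics/w3.png",cv2.resize(c,None,fx=4,fy=4,interpolation=cv2.INTER_CUBIC))
E
```

```text
clock: 2.87
tool_pos: [0.4958, 0.1062, 0.0542]
orientation: [-179.9, -0.1, 3.8]
force: [-0.8, -0.3, 0.1]
opening: 0.0247
gripper_force: 0.0
[0.49575061 0.10619361 0.0541625 ] [-0.78183145 -0.26770932  0.13553209] 0.024708335943982085
```

View pics/w3.png

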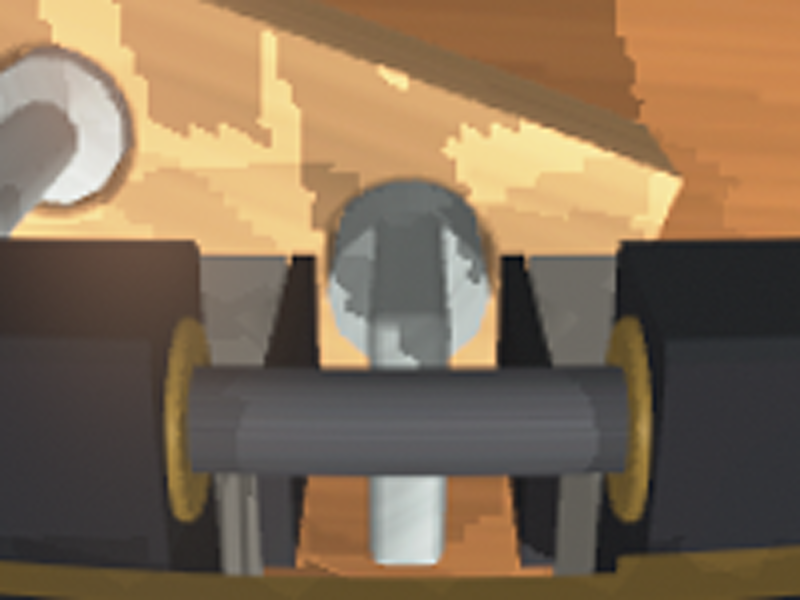

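The fingers straddle the wing symmetrically: their edges are at 318 and 500, and the wing spans 370–447. I'll close and lift.

```bash
python3 -m pendant '[[-0.8,[0,0,0],[0,0,0]],[-1,[0,0,0],[0,0,0]],[-1,[0,0,0],[0,0,0]],[-1,[0,0,0],[0,0,0]],[-1,[0,0,0],[0,0,0]]]'
python3 -m pendant '[[-1,[0,0,-0.01],[0,0,0]],[-1,[0,0,-0.025],[0,0,0]],[-1,[0,0,-0.05],[0,0,0]],[-1,[0,0,-0.075],[0,0,0]],[-1,[0,0,-0.085],[0,0,0]],[-1,[0,0,-0.085],[0,0,0]]]'
python3 - <<'E'
from h import *
o=sensors.get_obs();print(o["force"],o["joint_pos"].round(1));print(togo([.557,-.180,.139],25),togo([.557,-.180,.139],4))
E
```

```text
clock: 3.33
tool_pos: [0.4951, 0.1055, 0.0532]
orientation: [-180.0, -0.0, 3.8]
force: [-0.7, 0.7, 6.3]
opening: 0.009
gripper_force: 30.0
clock: 3.83
tool_pos: [0.4961, 0.1062, 0.1405]
orientation: [-179.9, -0.3, 3.8]
force: [-0.0, -0.1, -1.1]
opening: 0.0086
gripper_force: 30.0
[-0.01769006 -0.08085897 -1.13406003] [ 34.3   9.  -27.3   0.  -53.4  59.5]
(array([0.0416, 0.2896, 0.0011]), array([ -0.08,  -0.28, -21.17])) (array([0.0416, 0.2896, 0.0011]), array([-0.13, -0.26, -0.17]))
```

```bash
python3 -m pendant '[[-1,[0,0.02,-0.025],[0,0,0]],[-1,[0.006,0.05,-0.035],[0,0,0]],[-1,[0.012,0.085,-0.035],[0,0,0]],[-1,[0.018,0.125,-0.035],[0,0,0]],[-1,[0.025,0.165,-0.035],[0,0,0]],[-1,[0.03,0.205,-0.035],[0,0,0]],[-1,[0.036,0.245,-0.03],[0,0,0]],[-1,[0.04,0.275,-0.02],[0,0,0]],[-1,[0.042,0.289,-0.01],[0,0,0]],[-1,[0.042,0.289,0],[0,0,0]]]'
python3 -m pendant '[[-1,[0,0,0.01],[0,0,0]],[-1,[0,0,0.02],[0,0,0]],[-1,[0,0,0.02],[0,0,0]],[-1,[0,0,0.02],[0,0,0]]]'
python3 - <<'E'
from h import *; import cv2,pickle
p=viewer.camera_params("wrist");o=sensors.get_obs();im=viewer.snapshot("wrist")
print(o["tool_pos"],o["force"],o["orientation"]);pickle.dump((p,o),open("w4.pkl","wb"))
c=im[130:330,220:460,::-1];cv2.imwrite("pics/w4.png",cv2.resize(c,None,fx=3,fy=3,interpolation=cv2.INTER_CUBIC))
cv2.imwrite("pics/w4full.png",im[:,:,::-1])
E
```

```text
clock: 4.67
tool_pos: [0.5551, -0.183, 0.1353]
orientation: [-180.0, 0.1, 3.6]
force: [0.1, 0.4, -1.2]
opening: 0.0091
gripper_force: 30.0
clock: 5.0
tool_pos: [0.5554, -0.1791, 0.1169]
orientation: [-180.0, 0.1, 3.9]
force: [0.1, -0.0, -0.6]
opening: 0.0089
gripper_force: 30.0
[ 0.5553821  -0.17914125  0.11688191] [ 0.14534082 -0.02949851 -0.60474572] [-1.79992288e+02  9.06617978e-02  3.89756052e+00]
```

View pics/w4.png

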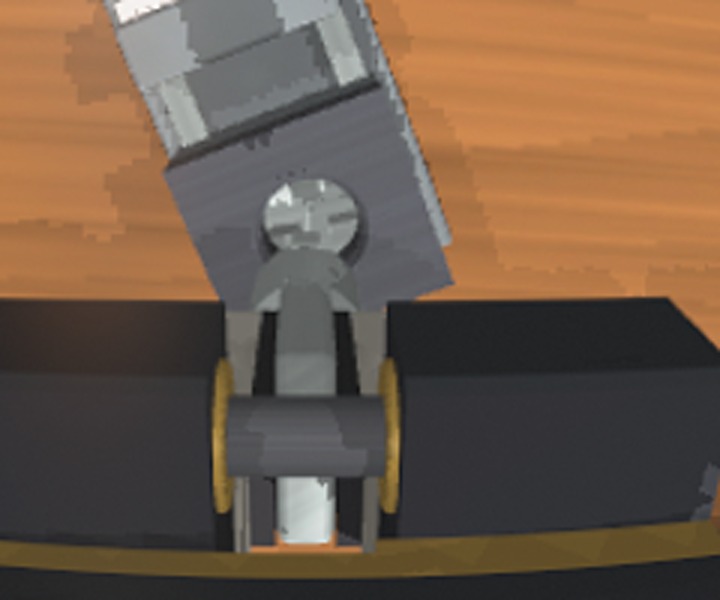

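```bash
python3 - <<'E'
from h import *; import pickle,cv2
p,o=pickle.load(open("w4.pkl","rb"));t=o["tool_pos"]
px=lambda P:(proj("wrist",P,p)-[220,130])*3
th=np.linspace(0,2*np.pi,73)
def circ(c,r):return np.array([px([c[0]+r*np.cos(a),c[1]+r*np.sin(a),c[2]]) for a in th])
for nm,c,r in(("mouth",[.557,-.18,.045],.013),("screw",[.557,-.18,.031],.012),("barrel top",[t[0],t[1],.1087],.012),("barrel bot",[t[0],t[1],.0827],.012)):
  q=circ(c,r);print(nm,q.min(0).round(),q.max(0).round())
T=R.from_euler('xyz',o["orientation"],degrees=True)
for nm,d in(("wing far",[.017,0,.0]),("wing near",[-.017,0,0])):
  print(nm,px(t+T.apply([*d[:2],-.0368])),px(t+T.apply([*d[:2],-.0008])))
for s in(-1,1):print("tip",px(t+T.apply([.0095,s*.0045,0])))
im=cv2.imread("pics/w4.png")
for c,r,col in(([.557,-.18,.045],.013,(0,255,0)),([t[0],t[1],.1087],.012,(0,0,255)),([t[0],t[1],.0827],.012,(255,0,0))):
  cv2.polylines(im,[circ(c,r).astype(int)],True,col,1)
a=cv2.resize(im[150:370,200:420],None,fx=2.7,fy=2.7,interpolation=cv2.INTER_CUBIC);cv2.imwrite("pics/w4b.png",a)
E
```

```text
mouth [262. 187.] [363. 283.]
screw [268. 178.] [356. 262.]
barrel top [249. 282.] [372. 394.]
barrel bot [255. 241.] [364. 342.]
wing far [312.1003153  355.54125901] [310.5872415  272.61809399]
wing near [311.22538184 547.52991392] [310.06012354 438.04992563]
tip [285.87228426 309.74553906]
tip [335.01873593 309.75334069]
```

View pics/w4b.png

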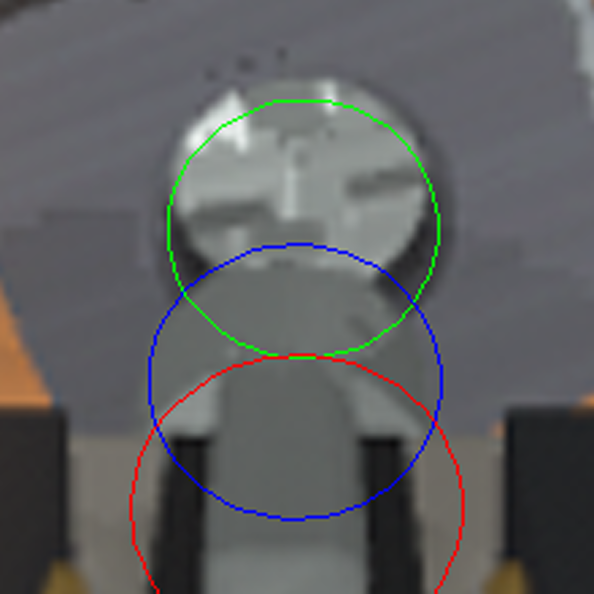

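```bash
python3 -m pendant '[[-1,[0.0015,0.0023,0.01],[0,0,0]],[-1,[0.0015,0.0023,0.02],[0,0,0]],[-1,[0.0015,0.0023,0.025],[0,0,0]],[-1,[0.0015,0.0023,0.025],[0,0,0]],[-1,[0.0015,0.0023,0.025],[0,0,0]]]'
python3 - <<'E'
from h import *; import cv2,pickle
p=viewer.camera_params("wrist");o=sensors.get_obs();im=viewer.snapshot("wrist")
print(o["tool_pos"],o["force"],o["orientation"]);pickle.dump((p,o),open("w5.pkl","wb"))
c=im[150:260,250:390,::-1];cv2.imwrite("pics/w5.png",cv2.resize(c,None,fx=5,fy=5,interpolation=cv2.INTER_CUBIC))
t=o["tool_pos"];px=lambda P:(proj("wrist",P,p)-[250,150])*5
th=np.linspace(0,2*np.pi,73)
for nm,c,r in(("mouth",[.5574,-.1802,.045],.013),("barrel bot",[t[0],t[1],t[2]-.0342],.012),("barrel top",[t[0],t[1],t[2]-.0082],.012)):
  q=np.array([px([c[0]+r*np.cos(a),c[1]+r*np.sin(a),c[2]]) for a in th]);print(nm,q.min(0).round(),q.max(0).round())
E
```

```text
clock: 5.47
tool_pos: [0.5571, -0.1823, 0.092]
orientation: [-180.0, 0.1, 3.8]
force: [0.3, 0.6, -0.9]
opening: 0.0088
gripper_force: 30.0
[ 0.55713187 -0.18232554  0.09199493] [ 0.2802729   0.57731424 -0.93309808] [-1.79999361e+02  6.92652689e-02  3.81686194e+00]
mouth [258. 264.] [443. 438.]
barrel bot [276. 302.] [456. 471.]
barrel top [265. 370.] [469. 557.]
```

View pics/w5.png

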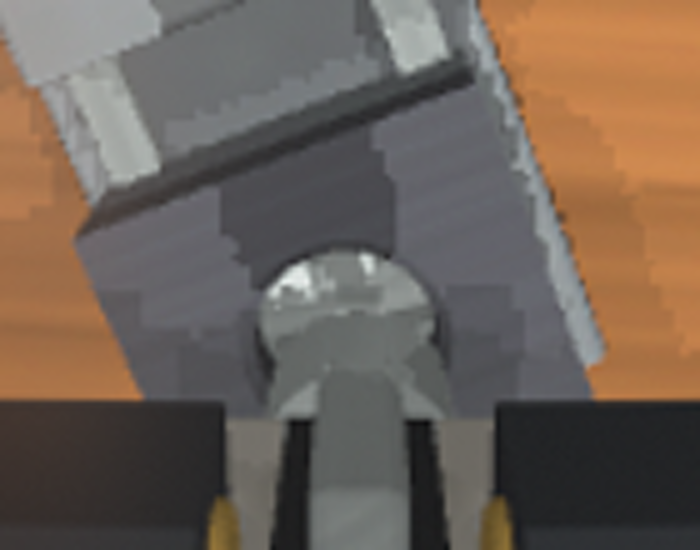

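```bash
python3 - <<'E'
from h import *; import cv2,pickle
p,o=pickle.load(open("w5.pkl","rb"));t=o["tool_pos"]
g=cv2.cvtColor(cv2.imread("pics/w5.png"),cv2.COLOR_BGR2GRAY)[2::5,2::5]
print("cols 318-324 rows190-215");print(g[40:66,[60,66,70,74,78]].T)
for r in(58,62,66,70,74):print("row",r+150,g[r,44:98])
px=lambda P:proj("wrist",P,p)
th=np.linspace(0,2*np.pi,181)
for nm,c,r in(("mouth",[.5574,-.1802,.045],.013),("chamf",[.5574,-.1802,.045],.014),("screw13",[.5574,-.1802,.031],.013),("bar bot",[t[0],t[1],t[2]-.0342],.012),("bit",[t[0],t[1],t[2]-.0432],.0115)):
  q=np.array([px([c[0]+r*np.cos(a),c[1]+r*np.sin(a),c[2]]) for a in th]);print(nm,q.min(0).round(1),q.max(0).round(1))
E
```

```text
cols 318-324 rows190-215
[[ 75  75  76  75  76  75  74  75  76  74  66  55 132 201 223 224 226 199
  147 141 143 120 125 127 126 120]
 [ 75  75  76  75  74  74  76  77  66  72  99 125 123 125 126 136 160 159
  132 121 123 126 128 107 104 105]
 [ 75  75  74  74  76  77  77  78  65  68  94 124 125 127 127 125 123 114
  111 108 116 126 102 104 105 105]
 [ 75  74  75  76  76  76  75  76  71  60  85 161 179 188 171 144 146 119
  111 108 115 128 125 110 107 107]
 [ 72  73  73  75  75  74  73  75  75  71  70  84 107 136 145 140 139 140
  145 148 147 142 115 107 107 108]]
row 208 [101 101 101 101 102 104  98  93  91 138 195 203 140 120 132 144 147 193
 178 150 130 130 132 116 111 110 111 112 112 112 111 116 130 146 145 146
 146 146 149 151 121  91  80  88 102  91  88  88  88  88  88  88  89  90]
row 212 [ 99  99  99  94  85  82  82  88 107 121 121 119 120 122 122 123 125 126
 127 129 128 129 128 143 146 129 102 103 102 120 125 132 142 124 115 105
 100 100 102 103 104 100  88  68  69  75  86  91  92  92  90  91  91  90]
row 216 [ 86  87  88  86  82  81  76  50  94 124 124 122 120 118 113 107 110 102
 102 103 104 104 104 104 104 105 105 106 108 108 108 109 109 109 108 108
 107 107 108 115 124 112  84  45  65  64  77  83  83  83  83  86  87  87]
row 220 [ 85  85  88  86  80  76  75  55  40  60  90 102 100 101 102 102 101 103
 103 103 104 105 105 105 105 106 106 107 108 109 110 110 111 109 110 108
 107 106  99  92  91  91  89  79  57  59  75  83  82  82  83  83  83  83]
row 224 [ 82  81  81  82  79  69  71  71  59  45  62 100 102 102 102 102 102 103
 103 103 105 108  97  98  98  98 100 104 104 103 103 102 103 111 110 107
 106 107 106  93  91  91  90  90  88  76  80  82  82  81  80  80  79  80]
mouth [301.6 202.8] [338.6 237.7]
chamf [300.2 201.4] [340. 239.]
screw13 [302.8 197.5] [337.6 230.6]
bar bot [305.1 210.3] [341.2 244.1]
bit [306.5 207.1] [339.7 238.3]
```

The barrel sits about 2 mm right of the socket centre and 2 mm nearer the base: the mouth is centred on column 319 and the barrel on 322. I'll correct that and lower in small steps, watching the force.

```bash
python3 -m pendant '[[-1,[0.0024,-0.0017,0],[0,0,0]],[-1,[0.0024,-0.0017,0],[0,0,0]],[-1,[0.0024,-0.0017,0.003],[0,0,0]],[-1,[0.0024,-0.0017,0.006],[0,0,0]],[-1,[0.0024,-0.0017,0.006],[0,0,0]]]'
python3 - <<'E'
from h import *; import cv2,pickle
p=viewer.camera_params("wrist");o=sensors.get_obs();im=viewer.snapshot("wrist");cv2.imwrite("pics/w6.png",im[:,:,::-1])
print(o["tool_pos"],o["force"],o["moment"]);pickle.dump((p,o),open("w6.pkl","wb"))
g=cv2.cvtColor(im,cv2.COLOR_RGB2GRAY)
print(g[195:225,[312,316,320,324,328]].T)
for r in(212,216,220,224,228):print("row",r,g[r,294:350])
px=lambda P:proj("wrist",P,p)
th=np.linspace(0,2*np.pi,181);t=o["tool_pos"]
for nm,c,r in(("mouth",[.559,-.1795,.045],.013),("bar bot",[t[0],t[1],t[2]-.0342],.012)):
  q=np.array([px([c[0]+r*np.cos(a),c[1]+r*np.sin(a),c[2]]) for a in th]);print(nm,q.min(0).round(1),q.max(0).round(1))
E
```

```text
clock: 5.93
tool_pos: [0.5593, -0.1804, 0.0859]
orientation: [-180.0, 0.1, 3.8]
force: [0.1, 0.1, -1.1]
opening: 0.0086
gripper_force: 30.0
[ 0.5593052  -0.1804024   0.08587159] [ 0.05448613  0.10350713 -1.10364913] [-0.05450802 -0.00714108 -0.00418993]
[[ 75  75  75  75  76  75  75  74  75  76  75  61  56 105 121 126 128 128
  118 109 102 102 102 102 103 103 103 102 102 102]
 [ 75  75  75  75  75  73  74  75  76  72  59  65 123 126 127 127 127 125
  107 104 104 105 103 105 105 105 103 100 104 105]
 [ 74  75  75  75  74  74  76  76  74  65  74 110 114 111 109 116 124 102
  103 104 105 105 105 105 106 105 107 106  96  96]
 [ 75  75  74  75  75  76  77  77  72  62  88 139 125 112 107 115 128 125
  109 107 108 108 109 108 108 109 109 109 106 106]
 [ 74  73  74  76  77  76  76  75  76  73  65  60 112 126 127 125 130 142
  119 109 107 108 110 109 110 111 110 109 110 107]]
row 212 [102 102 102 103  99  73  74  75  76  73  65  47  77 175 179 125 127 128
 128 129 121 107 125 142 146 128 102 102 102 120 125 136 154 141 142 142
 142 142 142 124 124 115  97  82  82  84  86  87  88  88  88  88  
[... 334 characters left out ...]

 103 103 104 106 105 105 105 105 105 106 108 109 109 110 110 109 111 108
 103  98  99  91 106 100  89  96 124  75  62  66  70  79  83  83  83  83
  83  83]
row 224 [ 82  83  82  82  82  82  77  78  72  59  59 102 101 101 101 102 101 103
 102 102 105 107 105  99  97  97  96  96  97 102 106 106 106 107 107 107
 107 108 108  93  92  91  90  90  91  52  49  58  63  68  82  83  82  81
  82  82]
row 228 [ 82  82  82  80  81  81  75  72  70  81 101 100 100 100 107 119 133 141
 135 111  90  95  96  96  97  96  96  96  96  96  96  96  95  93 103 106
 113 121 121 111  98  92  91  90  90  79  63  56  63  78  83  83  83  83
  83  82]
mouth [302.8 206.3] [340.8 241.9]
bar bot [305.1 210.3] [341.2 244.1]
```

```bash
python3 -m pendant '[[-1,[0.0008,0,0],[0,0,0]],[-1,[0.0008,0,0.003],[0,0,0]],[-1,[0.0008,0,0.006],[0,0,0]],[-1,[0.0008,0,0.008],[0,0,0]],[-1,[0.0008,0,0.008],[0,0,0]]]'
python3 - <<'E'
from h import *
o=sensors.get_obs();print(o["tool_pos"],o["force"],o["moment"])
E
```

```text
clock: 6.4
tool_pos: [0.5603, -0.1804, 0.0779]
orientation: [-180.0, 0.0, 3.8]
force: [0.2, 0.2, -2.0]
opening: 0.0086
gripper_force: 30.0
[ 0.56027627 -0.18038894  0.07787632] [ 0.24435237  0.16605508 -1.97122064] [-0.02660952  0.29160836 -0.00663435]
```

```bash
python3 -m pendant '[[-1,[0,0,0.001],[0,0,0]],[-1,[0,0,0.002],[0,0,0]],[-1,[0,0,0.002],[0,0,0]]]'
python3 - <<'E'
from h import *
o=sensors.get_obs();print(o["tool_pos"],o["force"],o["moment"])
E
python3 -m pendant '[[-1,[0,0,0.001],[0,0,0]],[-1,[0,0,0.002],[0,0,0]],[-1,[0,0,0.002],[0,0,0]]]'
python3 - <<'E'
from h import *
o=sensors.get_obs();print(o["tool_pos"],o["force"],o["moment"])
E
```

```text
clock: 6.65
tool_pos: [0.5602, -0.1804, 0.0763]
orientation: [-180.0, 0.0, 3.8]
force: [-1.9, -1.0, -2.2]
opening: 0.0089
gripper_force: 30.0
[ 0.56024415 -0.1804421   0.07633368] [-1.8775899  -0.96993923 -2.18967219] [-5.34436121e-02  7.44358352e-01 -1.36631802e-04]
clock: 6.9
tool_pos: [0.5602, -0.1805, 0.0743]
orientation: [-180.0, 0.0, 3.8]
force: [-3.0, -0.2, -0.8]
opening: 0.009
gripper_force: 30.0
[ 0.56018652 -0.18045055  0.0743263 ] [-3.0349873  -0.16586038 -0.77112319] [-0.00157238  1.0758482  -0.01565546]
```

```bash
python3 -m pendant '[[-1,[-0.0007,0,0],[0,0,0]],[-1,[-0.0007,0,0],[0,0,0]],[-1,[-0.0007,0,0.001],[0,0,0]],[-1,[-0.0007,0,0.001],[0,0,0]]]'
python3 - <<'E'
from h import *
o=sensors.get_obs();print(o["tool_pos"],o["force"],o["moment"])
E
```

```text
clock: 7.23
tool_pos: [0.5601, -0.1805, 0.0738]
orientation: [180.0, -0.0, 3.8]
force: [-2.5, -0.5, 1.3]
opening: 0.0087
gripper_force: 30.0
[ 0.56011411 -0.18050343  0.07383084] [-2.49794893 -0.46593134  1.26819195] [ 0.10741182  0.83261168 -0.02763856]
```

```bash
python3 -m pendant '[[-1,[-0.0005,0,0],[0,0,0]],[-1,[-0.0005,0,0],[0,0,0]],[-1,[-0.0005,0,0],[0,0,0]],[-1,[-0.0005,0,0],[0,0,0]]]'
python3 - <<'E'
from h import *
o=sensors.get_obs();print(o["tool_pos"],o["force"],o["moment"])
E
```

```text
clock: 7.57
tool_pos: [0.56, -0.1805, 0.0739]
orientation: [180.0, -0.1, 3.8]
force: [-0.8, 0.9, 2.6]
opening: 0.0087
gripper_force: 30.0
[ 0.56000498 -0.18049261  0.07389057] [-0.83202128  0.87456608  2.60704269] [0.20824933 0.06343701 0.00187906]
```

```bash
python3 -m pendant '[[-1,[0,0,0.001],[0,0,0]],[-1,[0,0,0.002],[0,0,0]],[-1,[0,0,0.002],[0,0,0]],[-1,[0,0,0.002],[0,0,0]]]'
python3 -m pendant '[[-1,[0,0,0],[0,0,4]],[-1,[0,0,0],[0,0,8]],[-1,[0,0,0],[0,0,8]],[-1,[0,0,0],[0,0,8]]]'
python3 - <<'E'
from h import *
o=sensors.get_obs();print(o["tool_pos"],o["force"],o["moment"])
E
```

```text
clock: 7.9
tool_pos: [0.5599, -0.1805, 0.0718]
orientation: [180.0, -0.1, 3.8]
force: [0.9, 0.5, 4.0]
opening: 0.0088
gripper_force: 30.0
clock: 8.23
tool_pos: [0.5597, -0.1806, 0.0718]
orientation: [180.0, -0.0, -4.1]
force: [0.1, 0.2, 4.5]
opening: 0.0087
gripper_force: 30.0
[ 0.55973801 -0.1806089   0.07177508] [0.06187302 0.21418373 4.51548396] [ 0.00180497 -0.25497389 -0.0098272 ]
```

```bash
python3 -m pendant '[[-1,[0,0,0],[0,0,4]],[-1,[0,0,0],[0,0,8]],[-1,[0,0,0],[0,0,8]],[-1,[0,0,0],[0,0,8]]]'
```

```text
clock: 8.57
tool_pos: [0.5596, -0.1806, 0.0717]
orientation: [180.0, -0.0, -12.0]
force: [0.3, 0.5, 4.3]
opening: 0.0089
gripper_force: 30.0
```

```bash
python3 - <<'E'
from h import *
o=sensors.get_obs();print(o["tool_pos"],o["force"],o["moment"])
E
```

```text
[ 0.55958607 -0.18058764  0.07168333] [0.28895936 0.47531024 4.29469564] [ 0.00941919 -0.2556924   0.01312396]
```

```bash
python3 -m pendant '[[-1,[0,0,0],[0,0,4]],[-1,[0,0,0],[0,0,8]],[-1,[0,0,0],[0,0,8]],[-1,[0,0,0],[0,0,8]]]'
```

```text
clock: 8.9
tool_pos: [0.5595, -0.1806, 0.0716]
orientation: [180.0, -0.0, -19.9]
force: [0.1, -0.1, 4.4]
opening: 0.0084
gripper_force: 30.0
```

```bash
python3 -m pendant '[[-1,[0,0,0],[0,0,4]],[-1,[0,0,0],[0,0,8]],[-1,[0,0,0],[0,0,8]],[-1,[0,0,0],[0,0,8]]]'
```

```text
clock: 9.23
tool_pos: [0.5594, -0.1805, 0.0716]
orientation: [180.0, 0.0, -27.9]
force: [0.2, -0.8, 5.3]
opening: 0.0089
gripper_force: 30.0
```

```bash
python3 -m pendant '[[-1,[0,0,0],[0,0,4]],[-1,[0,0,0],[0,0,8]],[-1,[0,0,0],[0,0,8]],[-1,[0,0,0],[0,0,8]]]'
```

```text
clock: 9.57
tool_pos: [0.5594, -0.1805, 0.0716]
orientation: [180.0, -0.0, -35.9]
force: [-1.0, -0.1, 4.8]
opening: 0.0089
gripper_force: 30.0
```

```bash
python3 -m pendant '[[-1,[0,0,0],[0,0,4]],[-1,[0,0,0],[0,0,8]],[-1,[0,0,0],[0,0,8]],[-1,[0,0,0],[0,0,8]]]'
```

```text
clock: 9.9
tool_pos: [0.5594, -0.1805, 0.0716]
orientation: [180.0, 0.0, -43.9]
force: [0.5, 0.0, 4.7]
opening: 0.0086
gripper_force: 30.0
```

```bash
python3 -m pendant '[[-1,[0,0,0],[0,0,4]],[-1,[0,0,0],[0,0,8]],[-1,[0,0,0],[0,0,8]],[-1,[0,0,0],[0,0,8]]]'
```

```text
clock: 10.23
tool_pos: [0.5593, -0.1805, 0.0715]
orientation: [180.0, 0.0, -51.9]
force: [0.1, -1.0, 4.8]
opening: 0.0089
gripper_force: 30.0
```

```bash
python3 -m pendant '[[-1,[0,0,0],[0,0,4]],[-1,[0,0,0],[0,0,8]],[-1,[0,0,0],[0,0,8]],[-1,[0,0,0],[0,0,8]]]'
```

```text
clock: 10.57
tool_pos: [0.5594, -0.1805, 0.0715]
orientation: [180.0, 0.0, -59.9]
force: [0.8, -0.5, 3.3]
opening: 0.0091
gripper_force: 30.0
```

```bash
python3 -m pendant '[[-1,[0,0,0],[0,0,2]],[-1,[0,0,0],[0,0,4]],[-1,[0,0,0],[0,0,4]],[-1,[0,0,0],[0,0,4]]]'
```

```text
clock: 10.9
tool_pos: [0.5597, -0.1804, 0.0716]
orientation: [-180.0, -0.0, -64.0]
force: [1.3, 1.2, 4.1]
opening: 0.0087
gripper_force: 30.0
```

```bash
python3 -m pendant '[[-1,[0,0,0],[0,0,3]],[-1,[0,0,0],[0,0,6]],[-1,[0,0,0],[0,0,6]],[-1,[0,0,0],[0,0,6]]]'; python3 - <<'E'
from h import *
o=sensors.get_obs();print(o["tool_pos"],o["force"],o["moment"])
E
```

```text
clock: 11.23
tool_pos: [0.5585, -0.1804, 0.0708]
orientation: [179.9, 0.0, -70.0]
force: [0.3, 1.1, -2.0]
opening: 0.0091
gripper_force: 30.0
[ 0.55850944 -0.18043716  0.07082722] [ 0.32288346  1.0724738  -2.03222899] [ 0.21546503 -0.282815    0.00868824]
```

The push fell to zero, so the bit has dropped in. Now I'll push it home.

```bash
python3 -m pendant '[[-1,[0,0,0.002],[0,0,0]],[-1,[0,0,0.004],[0,0,0]],[-1,[0,0,0.0055],[0,0,0]],[-1,[0,0,0.0055],[0,0,0]],[-1,[0,0,0.0055],[0,0,0]]]'; python3 - <<'E'
from h import *
o=sensors.get_obs();print(o["tool_pos"],o["force"],o["moment"])
E
```

```text
clock: 11.65
tool_pos: [0.5591, -0.1806, 0.0657]
orientation: [180.0, 0.0, -70.2]
force: [0.0, -0.4, -2.1]
opening: 0.0086
gripper_force: 30.0
[ 0.55909397 -0.18055978  0.06571712] [ 0.0087988  -0.35010364 -2.10536445] [ 0.06886989 -0.00729516  0.01154383]
```

```bash
python3 -m pendant '[[-1,[0,0,0.001],[0,0,0]],[-1,[0,0,0.0015],[0,0,0]],[-1,[0,0,0.0015],[0,0,0]],[-1,[0,0,0.0015],[0,0,0]]]'; python3 - <<'E'
from h import *
o=sensors.get_obs();print(o["tool_pos"],o["force"],o["moment"])
E
```

```text
clock: 11.98
tool_pos: [0.5594, -0.1805, 0.0648]
orientation: [-180.0, -0.0, -70.2]
force: [-1.3, 0.5, 2.9]
opening: 0.0089
gripper_force: 30.0
[ 0.55943674 -0.18054773  0.06483811] [-1.32825494  0.45847452  2.85236345] [ 0.12082828  0.41707497 -0.02176454]
```

```bash
python3 -m pendant '[[-1,[0,0,0],[0,0,3]],[-1,[0,0,0],[0,0,7]],[-1,[0,0,0],[0,0,12]],[-1,[0,0,0],[0,0,17]],[-1,[0,0,0],[0,0,22]],[-1,[0,0,0],[0,0,27]],[-1,[0,0,0],[0,0,32]],[-1,[0,0,0],[0,0,37]],[-1,[0,0,0],[0,0,42]]]'; python3 - <<'E'
from h import *
o=sensors.get_obs();print(o["tool_pos"],o["force"],o["moment"],o["joint_pos"].round())
E
python3 -m pendant '[[-1,[0,0,0],[0,0,3]],[-1,[0,0,0],[0,0,6]],[-1,[0,0,0],[0,0,10]],[-1,[0,0,0],[0,0,14]]]'; python3 - <<'E'
from h import *
o=sensors.get_obs();print(o["force"],o["moment"])
E
```

```text
clock: 12.73
tool_pos: [0.559, -0.1805, 0.0647]
orientation: [180.0, -0.0, -112.4]
force: [-2.0, 0.3, 2.8]
opening: 0.009
gripper_force: 30.0
[ 0.55903665 -0.18053174  0.06470664] [-1.95607455  0.25799632  2.83400871] [0.22677754 0.66887899 0.08433742] [  1.  21. -22.   0. -47. -24.]
clock: 13.07
tool_pos: [0.559, -0.1805, 0.0647]
orientation: [180.0, -0.0, -126.4]
force: [-1.5, 0.8, 2.5]
opening: 0.009
gripper_force: 30.0
[-1.46718892  0.81226708  2.49912673] [0.29798089 0.67406927 0.10001032]
```

```bash
python3 -m pendant '[[-1,[0,0,0],[0,0,3]],[-1,[0,0,0],[0,0,6]],[-1,[0,0,0],[0,0,10]],[-1,[0,0,0],[0,0,14]]]'; python3 - <<'E'
from h import *
o=sensors.get_obs();print(o["force"],o["moment"])
E
python3 -m pendant '[[-1,[0,0,0],[0,0,3]],[-1,[0,0,0],[0,0,6]],[-1,[0,0,0],[0,0,10]],[-1,[0,0,0],[0,0,14]]]'; python3 - <<'E'
from h import *
o=sensors.get_obs();print(o["force"],o["moment"])
E
```

```text
clock: 13.4
tool_pos: [0.5589, -0.1805, 0.0646]
orientation: [180.0, -0.0, -140.4]
force: [-1.7, 1.3, 3.1]
opening: 0.0088
gripper_force: 30.0
[-1.70894276  1.33969572  3.08905018] [0.30942952 0.65114832 0.07841545]
clock: 13.73
tool_pos: [0.5589, -0.1804, 0.0646]
orientation: [180.0, -0.0, -154.4]
force: [-1.8, 1.9, 1.7]
opening: 0.0089
gripper_force: 30.0
[-1.8426421   1.93697097  1.72260929] [0.47871913 0.68921144 0.17790468]
```

```bash
python3 -m pendant '[[-1,[0,0,0],[0,0,3]],[-1,[0,0,0],[0,0,6]],[-1,[0,0,0],[0,0,9]],[-1,[0,0,0],[0,0,12]]]'; python3 - <<'E'
from h import *
o=sensors.get_obs();print(o["force"],o["moment"])
E
```

```text
clock: 14.07
tool_pos: [0.5589, -0.1804, 0.0646]
orientation: [180.0, -0.0, -166.3]
force: [-1.8, 1.1, 2.5]
opening: 0.0086
gripper_force: 30.0
[-1.83672977  1.1410187   2.54660957] [0.48503337 0.64023322 0.17041424]
```

```bash
python3 -m pendant '[[-0.6,[0,0,0],[0,0,0]],[-0.3,[0,0,0],[0,0,0]],[-0.3,[0,0,0],[0,0,0]],[-0.3,[0,0,0],[0,0,0]],[-0.3,[0,0,-0.01],[0,0,0]],[-0.3,[0,0,-0.03],[0,0,0]],[-0.3,[0,0,-0.06],[0,0,0]],[-0.3,[0,0,-0.09],[0,0,0]],[-0.3,[0,0,-0.11],[0,0,0]],[-0.3,[0,0,-0.11],[0,0,0]]]'
python3 - <<'E'
from h import *; import cv2
# numeric check: bright wing and pad/case gap in the scene picture
im=viewer.snapshot("top");cv2.imwrite("pics/top1.png",im[:,:,::-1])
p=viewer.camera_params("wrist");w=viewer.snapshot("wrist");cv2.imwrite("pics/w7.png",w[:,:,::-1])
o=sensors.get_obs();print(o["force"],o["opening"],o["tool_pos"])
s=viewer.snapshot("scene");cv2.imwrite("pics/scene1.png",s[:,:,::-1])
b=cv2.cvtColor(cv2.imread("pics/scene0.png"),cv2.COLOR_BGR2GRAY);a=cv2.cvtColor(s,cv2.COLOR_RGB2GRAY)
from h import proj
u=np.array([np.cos(np.radians(25)),np.sin(np.radians(25))]);S=np.array([.559,-.1803])
# jaw line: profile along vice x at z .045 in scene, before/after
for nm,g in(("before",b),("after",a)):
  print(nm,[int(cv2.getRectSubPix(g,(1,1),tuple(map(float,proj("scene",[*(S+u*d),.04]))))[0,0]) for d in np.arange(.03,.12,.002)])
for z in(.03,.045,.065,.09,.102,.11):
  q=proj("scene",[*S,z]);print(z,q.round(),s[int(q[1]),int(q[0])])
E
```

```text
clock: 14.9
tool_pos: [0.5621, -0.1811, 0.1806]
orientation: [-179.8, 0.4, -166.1]
force: [0.9, -0.5, 0.3]
opening: 0.0306
gripper_force: 0.0
[-0.41704627 -0.52664603 -0.13641352] 0.030639416888507996 [ 0.55991231 -0.18045877  0.17617702]
before [87, 86, 87, 89, 96, 128, 168, 190, 202, 206, 205, 204, 206, 208, 185, 162, 188, 234, 243, 218, 198, 196, 203, 229, 255, 255, 255, 255, 255, 255, 255, 255, 254, 255, 255, 255, 255, 255, 254, 253, 250, 251, 254, 244, 218]
after [88, 89, 90, 93, 100, 113, 122, 133, 151, 175, 196, 216, 214, 198, 197, 213, 196, 165, 177, 226, 249, 228, 213, 233, 255, 255, 255, 255, 255, 255, 255, 255, 255, 255, 255, 255, 255, 255, 254, 253, 251, 252, 254, 246, 222]
0.03 [301. 192.] [138 138 147]
0.045 [301. 187.] [176 185 186]
0.065 [300. 180.] [153 161 161]
0.09 [300. 171.] [147 154 154]
0.102 [299. 166.] [243 251 254]
0.11 [299. 163.] [106  74  49]
```

```bash
python3 -c "
from plant import workorder;print(workorder.close_job())"
```

```text
the job is handed in; nothing more can be done
None
```

The job is handed in at about 15 s: the key is seated home in the socket, the jaw is closed on the watch case (torque rose to about 0.18 N m, the clutch value), and the key is released and standing; I read no push on the key above about 7 N, and no verdict came back.

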